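Fetch the spatula from behind the reagent bottles

ROBOT

A 6-joint arm with a two-finger parallel gripper is mounted at the origin on the work surface. World frame = base frame: x ahead of the robot, y to its left, z up, the work surface at z = 0. Lengths are in m, angles in degrees, forces in N, time in s.
With the tool pointing down it reaches from about 0.325 to 0.85 m from the base axis. Payload 15.5 kg.
Tool frame: the origin (TCP) lies midway between the tips of the shut fingers; the grasp point (between the pads) lies 19 mm behind it; y points along the fingers, x is the direction in which the jaws open and shut, and the axes are right-handed (so a half turn about y gives the same grasp; the last joint's range is limited). The gripper opens to 91 mm and grips with 3 to 60 N. Pads are 32 mm wide; open, the fingers measure 118 mm over their backs; the gripper's body (76 mm by 178 mm) begins 60 mm behind the grasp point.
Start: joints at [71.19, 28.281, 77.091, -0, 74.628, -5.472], TCP at [0.144, 0.608, 0.214] pointing down, gripper open.
Joint ranges: [-166.48, 166.48], [-47.26, 123.95], [12.59, 153.08], [-70.14, 250.14], [6.76, 159.57], [-176.63, 176.63]. Speed limits (degrees/s): [108.29, 108.29, 147.25, 172.46, 172.46, 172.46].

INTERFACE

Orientations are given as a 3x3 rotation matrix whose columns are the frame's x, y, z axes.
In Python, from bench import ctrl gives the robot as it stands. The module is installed in compiled form; this text tells all that it offers. Calls block until the motion is done:
- ctrl.goto(position, orientation): joint-space move of the TCP to a pose.
- ctrl.move_l(position, vel=0.15, ori=None, contact_N=None): straight line of the TCP; ori=None keeps the orientation; vel is the mean speed in m/s. With contact_N (N) it stops when the force on the tool has changed by that much, and returns True; else False.
- ctrl.movej(angles): joint-space move.
- ctrl.command_gripper(opening): opening from 0.0 (shut) to 1.0 (fully open); the grip force is fixed at half the most; returns when the fingers have stopped.
- ctrl.sleep(seconds).
- ctrl.ik(position, orientation): joint angles nearest the present ones, or None.
- ctrl.read_camera(name): name is "scene" or "top"; returns the picture (480x640x3 uint8, blue, green, red); there is no depth.
- ctrl.camera_params(name): a dict with "fx", "fy", "cx", "cy" (pixels), "D" ([k1, k2, p1, p2, k3] as OpenCV has them; the pictures are not rectified), "pose" (4x4, takes a point from camera to world coordinates). Camera axes: x right, y up, looking along -z (the intrinsics and any distortion apply to the point x, -y, -z); pixel columns grow to the right and rows downward; lengths in m; the calibration is good to about 2 mm. A picture is of the moment at which its call begins. camera_params takes no time and is no camera call.
A pose or a line that the arm cannot do raises ctrl.MotionError and nothing moves.
- ctrl.sign_off(): hands the job in, once; it reports no verdict.
Readings, each from a call of its own:
- ctrl.current_t(): time.
- ctrl.current_q(): joint angles.
- ctrl.current_dq(): joint speeds.
- ctrl.current_effort(): joint torques, N m.
- ctrl.current_tool_pos(): TCP position.
- ctrl.current_eef_rot(): TCP orientation.
- ctrl.current_contact_force(): force on the tool from outside, world axes, zero at the start.
- ctrl.current_wrist_torque(): the same for the moment, N m.
- ctrl.current_grip_width(): opening from 0.0 (shut) to 1.0 (fully open).
Only numpy, scipy, OpenCV 4.12 (cv2) and the standard library are available. Lean on these libraries where they do the work, as an engineer would, in place of code of your own. Each camera call takes 0.05 s, during which the arm holds its last target.

TASK

The spatula lies behind the three reagent bottles on the grey board: first stand all three bottles upright in the blue spill tray at the side, then take the spatula and lay it level across the middle of the porcelain dish, bridging its rim. Only then put every bottle back upright in the middle of the very pad it came from. Do not shove or upset the flask and the wash bottle standing nearby.

Things in the scene. Friction and masses are not known exactly. Their poses are not given: they have to be found in the camera images.
- tall_mid (a point): Tall slim round amber glass bottle, white cap, blank label; 48 mm diameter, 120 mm tall, about 160 g, with a narrower neck and cap on top. Point on its axis half-way up (60 mm above its underside), z up. Loose; stands at the start on one of the three pads.
- jar_mid (a point): Squat wide round amber glass jar with white cap; 60 mm diameter, 80 mm tall, about 180 g. Point on its axis half-way up (40 mm above its underside), z up. Loose; stands on one of the three pads.
- square_mid (a point): Square amber glass bottle with white cap; body 46 x 46 mm and 72 mm tall, 100 mm tall with neck and cap, about 170 g. Point on its axis half-way up (50 mm above its underside); x and y are square to its flat sides, z up. Loose; stands on one of the three pads.
- spatula_mid (a point): Flat double-ended steel spatula, 164 mm long along its y axis, 16 mm wide, blades 3 mm thick, with a dark wooden grip 76 mm long, 13 mm wide (along x) and 12 mm high over its middle; its underside is one flat plane. About 50 g. Point at its middle, 6 mm above its underside, z up. Loose; lies flat on the board behind the bottles.
- board: Fixed grey board the bottles stand on, 170 (x) x 270 (y) mm, top 8 mm above the table. Origin under its centre. Three round dark pads 68 mm in diameter, flush with the top, centred at x = -30 mm, y = -80, 0 and +80 mm in its frame; the spatula lies near x = +35 mm. Which bottle stands on which pad varies.
- spill: Fixed blue shallow spill tray, the side area, empty at the start; outside 270 (x) x 120 (y) mm, walls 5 mm thick and 14 mm high, floor 5 mm above the table. Origin under its centre. It stands left or right of the board, the dish on the other side.
- dish_rim (a point): White porcelain round dish (bowl), empty, 92 mm outer diameter, 42 mm high, about 400 g, loose on the table. Point at the centre of its mouth, level with the rim, z up.
- flask: Bystander: clear conical flask, 72 mm base diameter, 110 mm tall, loose, beyond the work. Origin under its centre.
- wash: Bystander: white wash bottle, 60 mm diameter, 150 mm tall, loose, beyond the work. Origin under its centre. A fixed test-tube rack, 110 mm tall, stands still farther out.
Mind the look-alikes: they are no part of the job. There is more than one size of the part that bears spatula_mid; the job needs the larger.

How it is judged:
By the outcome, as a careful person would: the job done as asked, in the order asked, and still so for the second after the job is handed in, with the robot touching nothing.
It also fails if it takes over 136 s, if anything falls off the work surface, if the arm or the gripper's body presses on something with over 40 N, if the wrist force passes 120 N, or if a joint passes its speed limit or range.

## Working session

There is one attempt and no reset: what is moved stays moved. The work goes in short steps, each a Python script; the robot and the scene stay as the last script left them, time stands still between calls to the robot, and variables do not carry over. Pictures are saved under pics/ and viewed, and the job is handed in when it is done.

```bash
mkdir -p pics
python3 - <<'E'
from bench import ctrl
import cv2
for n in("scene","top"):
    cv2.imwrite(f"pics/{n}0.png",ctrl.read_camera(n)); p=ctrl.camera_params(n); print(n,p)
print(ctrl.current_t(),ctrl.current_tool_pos(),ctrl.current_eef_rot(),ctrl.current_grip_width())
E
```

```text
scene {'fx': 444.9665499500123, 'fy': 444.9665499500123, 'cx': 320.74118241078537, 'cy': 240.35167775159942, 'D': array([-0.02233648,  0.        ,  0.        ,  0.        ,  0.        ]), 'pose': array([[-0.87367189, -0.27849303,  0.39892237,  0.93451209],
       [ 0.48646642, -0.51171735,  0.70816366,  0.5764603 ],
       [ 0.00691686,  0.81276502,  0.58255058,  0.54683857],
       [ 0.        ,  0.        ,  0.        ,  1.        ]])}
top {'fx': 440.445440162472, 'fy': 440.445440162472, 'cx': 319.45140880333355, 'cy': 242.65201037499864, 'D': array([-0.05844726,  0.        ,  0.        ,  0.        ,  0.        ]), 'pose': array([[-0.00823374,  0.99087379, -0.13454122,  0.51032416],
       [-0.99993056, -0.00929294, -0.00724658, -0.00595532],
       [-0.00843073,  0.13447221,  0.9908815 ,  1.03966311],
       [ 0.        ,  0.        ,  0.        ,  1.        ]])}
0.1 [0.14409161 0.60781299 0.21341654] [[ 2.30715038e-01 -3.27116627e-04 -9.73021307e-01]
 [ 9.73020762e-01 -1.03262426e-03  2.30715256e-01]
 [-1.08023621e-03 -9.99999413e-01  8.00493238e-05]] 1.0020158678374373
```

View pics/scene0.png

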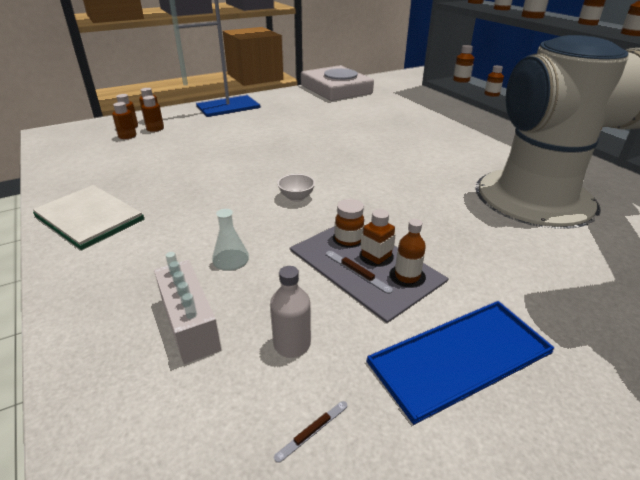

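View pics/top0.png

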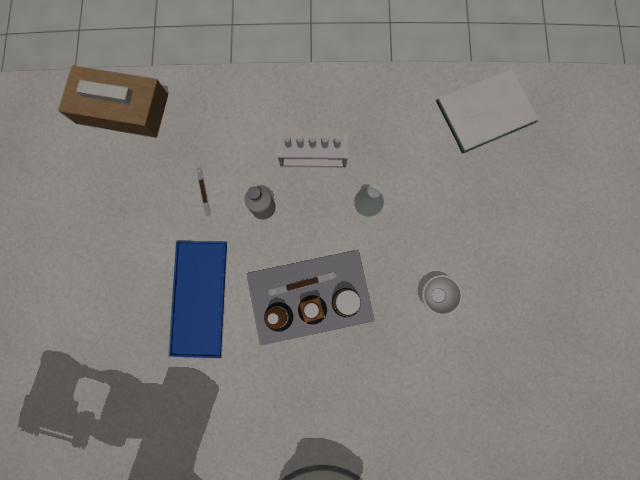

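Candidates: spatulas at top (302,284), about 69 px ≈ 160 mm, and (203,190), about 50 px ≈ 117 mm. The larger is the one on the board, as the description says. The bottles are at top (278,317) tall, (312,310) square and (347,302) jar; the background brown bottles at scene (135,115) are decoys. The blue tray is at (199,298); the blue pad at scene (228,105) is a decoy. The dish is at (441,294). Next I'll check this in close crops.

Run:
```python
import cv2,numpy as np
t=cv2.imread("pics/top0.png"); s=cv2.imread("pics/scene0.png")
cv2.imwrite("pics/ct.png",cv2.resize(t[180:360,230:470],None,fx=3.3,fy=3.3,interpolation=cv2.INTER_CUBIC))
cv2.imwrite("pics/cs.png",cv2.resize(s[170:320,270:470],None,fx=4,fy=4,interpolation=cv2.INTER_CUBIC))
```

```text
(no output)
```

View pics/ct.png

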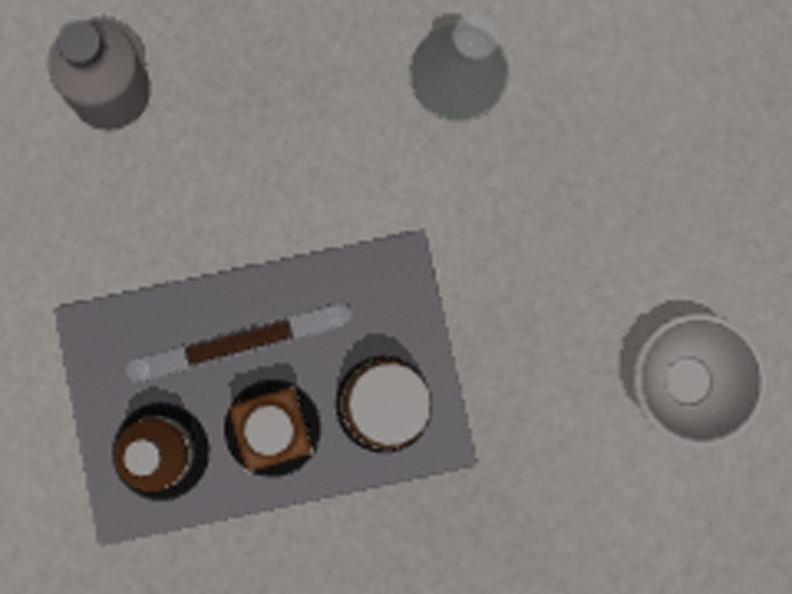

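View pics/cs.png

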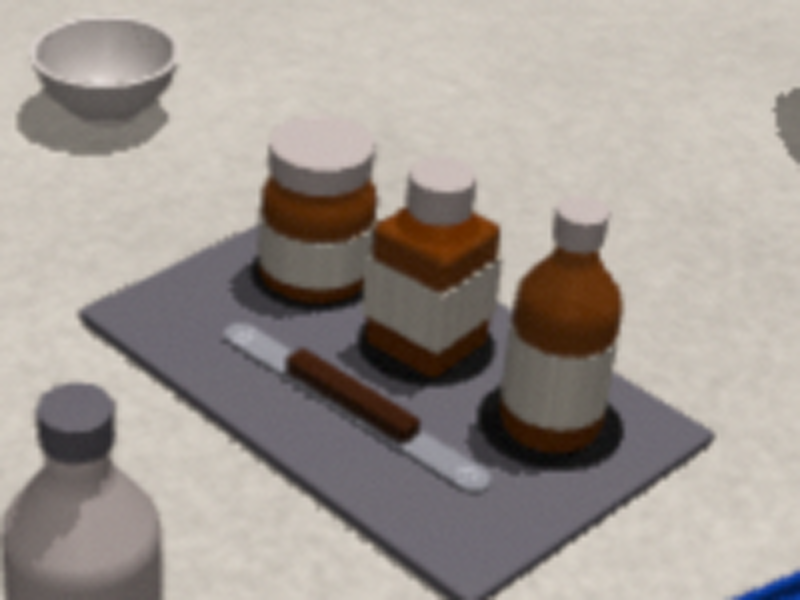

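The crop confirms the larger spatula on the board, behind the bottles. It has two blades and a dark grip from (247,284) to (318,277) full-frame. Tall, square and jar run left to right. Now I'll measure with masks and rays.

```bash
cat > h.py <<'E'
import cv2,numpy as np
from bench import ctrl
def ray(n,px):
    p=ctrl.camera_params(n);K=np.array([[p['fx'],0,p['cx']],[0,p['fy'],p['cy']],[0,0,1]])
    u=cv2.undistortPoints(np.array(px,float).reshape(-1,1,2),K,p['D']).reshape(-1,2)
    d=np.c_[u[:,0],-u[:,1],-np.ones(len(u))]@p['pose'][:3,:3].T
    return p['pose'][:3,3],d
def onz(n,px,z):
    o,d=ray(n,px); return o+d*((z-o[2])/d[:,2])[:,None]
def big(m,roi=None,all=False):
    m=m.astype(np.uint8)*255
    if roi: 
        k=np.zeros_like(m);x0,y0,x1,y1=roi;k[y0:y1,x0:x1]=255;m&=k
    c=sorted(cv2.findContours(m,cv2.RETR_EXTERNAL,cv2.CHAIN_APPROX_NONE)[0],key=cv2.contourArea)
    return c[-1].reshape(-1,2).astype(float)
def rect(n,c,z):
    P=onz(n,c,z)[:,:2]; P=cv2.convexHull(P.astype(np.float32)); r=cv2.minAreaRect(P)
    return r
def proj(n,P):
    p=ctrl.camera_params(n);T=np.linalg.inv(p['pose']);q=np.atleast_2d(P)@T[:3,:3].T+T[:3,3]
    K=np.array([[p['fx'],0,p['cx']],[0,p['fy'],p['cy']],[0,0,1]])
    return cv2.projectPoints(q*[1,-1,-1],np.zeros(3),np.zeros(3),K,p['D'])[0].reshape(-1,2)
E
python3 - <<'E'
from h import *
for n in("top","scene"):
    I=cv2.imread(f"pics/{n}0.png");H=cv2.cvtColor(I,cv2.COLOR_BGR2HSV).astype(int);B=I.astype(int)
    print(n)
    roi=(150,200,250,380) if n=="top" else (350,290,570,430)
    c=big((H[...,0]>105)&(H[...,0]<130)&(H[...,1]>150),roi); print("tray",rect(n,c,0.014 if n=="top" else .014))
    roi=(235,235,385,355) if n=="top" else (280,210,455,320)
    m=(B[...,0]>=B[...,2]-0)&(H[...,2]>60)&(H[...,2]<200)
    m=cv2.morphologyEx(m.astype(np.uint8),cv2.MORPH_OPEN,np.ones((3,3)))>0
    c=big(m,roi); print("board",rect(n,c,.008)); cv2.imwrite(f"pics/m_{n}.png",m.astype(np.uint8)*255)
    # grip: dark brown
    roi=(282,272,322,294) if n=="top" else (338,255,378,282)
    m=(H[...,1]>120)&((H[...,0]<15)|(H[...,0]>170))
    c=big(m,roi); print("grip",rect(n,c,.016),c.min(0),c.max(0))
    print("vals",[list(I[y,x]) for x,y in ([(347,302),(302,310),(441,294),(255,290)] if n=="top" else [(350,209),(420,235),(296,184)])])
E
```

```text
top
tray ((0.5216968059539795, 0.28640204668045044), (0.11998332291841507, 0.26756158471107483), 87.93627166748047)
board ((0.5238646864891052, 0.025713220238685608), (0.16807688772678375, 0.26742133498191833), 11.438664436340332)
grip ((0.5539210438728333, 0.043565381318330765), (0.01077000517398119, 0.07298628985881805), 14.756840705871582) [286. 278.] [317. 289.]
vals [[np.uint8(144), np.uint8(145), np.uint8(149)], [np.uint8(29), np.uint8(53), np.uint8(85)], [np.uint8(144), np.uint8(145), np.uint8(148)], [np.uint8(101), np.uint8(97), np.uint8(100)]]
scene
tray ((0.5252834558486938, 0.2904161214828491), (0.12335266172885895, 0.27372249960899353), 87.99994659423828)
board ((0.5257788300514221, 0.028148196637630463), (0.16892649233341217, 0.26914483308792114), 11.916741371154785)
grip ((0.5539934635162354, 0.04220172017812729), (0.01648867316544056, 0.07649480551481247), 15.696944236755371) [343. 258.] [373. 279.]
vals [[np.uint8(185), np.uint8(189), np.uint8(202)], [np.uint8(98), np.uint8(119), np.uint8(147)], [np.uint8(170), np.uint8(174), np.uint8(184)]]
```

Run:
```python
from h import *
c,s=np.cos(np.radians(11.65)),np.sin(np.radians(11.65));bc=np.array([.5247,.0268])
R=np.array([[c,-s],[s,c]])
for y in(-.08,0,.08): print("pad",y,(bc+R@[-.03,y]).round(4), proj("top",[*(bc+R@[-.03,y]),.008]).round(1), proj("scene",[*(bc+R@[-.03,y]),.008]).round(1))
rois={"top":{"tall":(266,310,280,325),"square":(302,302,322,320),"jar":(332,287,364,318)},"scene":{"tall":(405,218,425,228),"square":(368,208,392,222),"jar":(333,196,367,214)}}
zt={"tall":.128,"square":.108,"jar":.088}
for n in rois:
    I=cv2.imread(f"pics/{n}0.png");H=cv2.cvtColor(I,cv2.COLOR_BGR2HSV)
    for k,r in rois[n].items():
        if n=="top":
            m=(H[...,1]<40)&(H[...,2]>120)
        else: m=(H[...,1]<40)&(H[...,2]>175)
        q=big(m,r);P=onz(n,q,zt[k])[:,:2].astype(np.float32);(x,y),rad=cv2.minEnclosingCircle(P)
        print(n,k,q.min(0),q.max(0),"c",round(x,4),round(y,4),"r",round(rad,4))
I=cv2.imread("pics/top0.png");H=cv2.cvtColor(I,cv2.COLOR_BGR2HSV)
q=big((H[...,0]<25)&(H[...,1]>100)&(H[...,2]>60),(295,292,330,328)); print("sq body",rect("top",q,.080))
g=cv2.cvtColor(I,cv2.COLOR_BGR2GRAY)
cv2.imwrite("pics/d.png",np.hstack([cv2.resize(I[265:325,410:470],None,fx=6,fy=6,interpolation=0),cv2.resize(cv2.imread("pics/scene0.png")[165:211,270:324],None,fx=7,fy=7,interpolation=0)[:360 if 0 else 322].copy() if 0 else cv2.resize(cv2.imread("pics/scene0.png")[165:211,270:324],(420,360),interpolation=0)]))
```

```text
pad -0.08 [ 0.5115 -0.0576] [[345.4 301.7]] [[348.2 238.3]]
pad 0 [0.4953 0.0207] [[311.7 309. ]] [[376.  256.1]]
pad 0.08 [0.4792 0.0991] [[278.  316.2]] [[407.1 276. ]]
top tall [268. 313.] [277. 323.] c 0.4787 0.098 r 0.0109
top square [304. 303.] [318. 317.] c 0.4947 0.0197 r 0.0151
top jar [336. 291.] [359. 314.] c 0.5105 -0.0586 r 0.0258
scene tall [405. 218.] [424. 227.] c 0.4802 0.0983 r 0.0237
scene square [368. 208.] [391. 221.] c 0.4981 0.0231 r 0.0329
scene jar [333. 196.] [366. 213.] c 0.5087 -0.0616 r 0.0482
sq body ((0.49474862217903137, 0.01953205093741417), (0.04397713765501976, 0.04421501234173775), 15.878005027770996)
```

View pics/d.png

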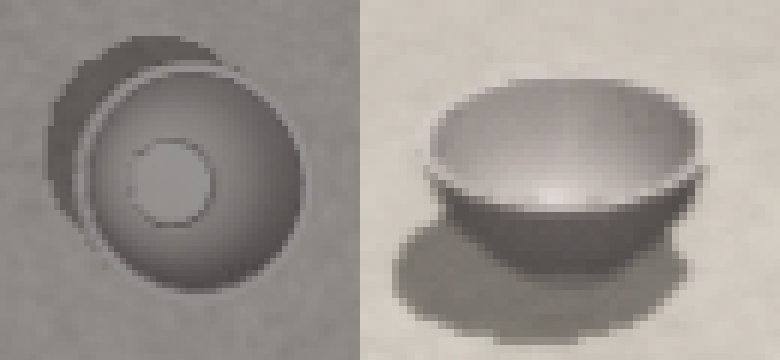

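Run:
```python
from h import *
print("dish",onz("top",[[441.9,294.4]],.042),onz("scene",[[296.4,183.5]],.042))
print("wash",onz("top",[[262.4,206.4]],0),"flask",onz("top",[[369,201.8]],0))
a=np.linspace(0,2*np.pi,40)
for n in("top","scene"):
    I=cv2.imread(f"pics/{n}0.png");I=cv2.resize(I,None,fx=4,fy=4,interpolation=cv2.INTER_CUBIC)
    def circ(x,y,z,r,col):
        q=proj(n,np.c_[x+r*np.cos(a),y+r*np.sin(a),np.full(40,z)]);cv2.polylines(I,[((q+.5)*4).astype(int)],True,col,1)
    D=onz("top",[[441.9,294.4]],.042)[0]
    circ(D[0],D[1],.042,.046,(0,255,0))
    W=onz("top",[[262.4,206.4]],0)[0];F=onz("top",[[369,201.8]],0)[0]
    circ(W[0],W[1],0,.03,(0,0,255));circ(F[0],F[1],0,.036,(0,0,255))
    for x,y,z,r in((.4790,.0985,.128,.011),(.4950,.0203,.108,.015),(.5110,-.0581,.088,.027)):circ(x,y,z,r,(255,255,0));circ(x,y,.008,.034,(0,255,255))
    I=I[740:1300,960:1900] if n=="top" else I[660:1440,840:1800]
    cv2.imwrite(f"pics/o_{n}.png",cv2.resize(I,None,fx=.8,fy=.8) if n=="scene" else cv2.resize(I,None,fx=.85,fy=.85))
```

```text
dish [[ 0.52534358 -0.27402756  0.042     ]] [[ 0.52698018 -0.26682828  0.042     ]]
wash [[0.74113574 0.13870861 0.        ]] flask [[ 0.74985499 -0.11874469  0.        ]]
```

View pics/o_top.png

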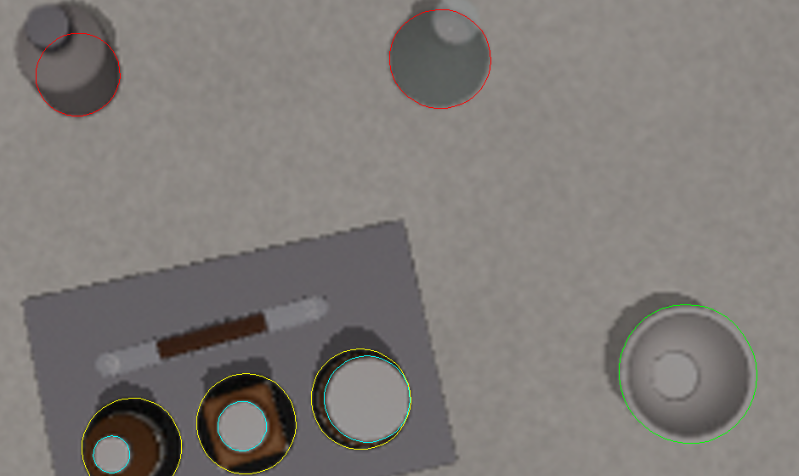

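View pics/o_scene.png

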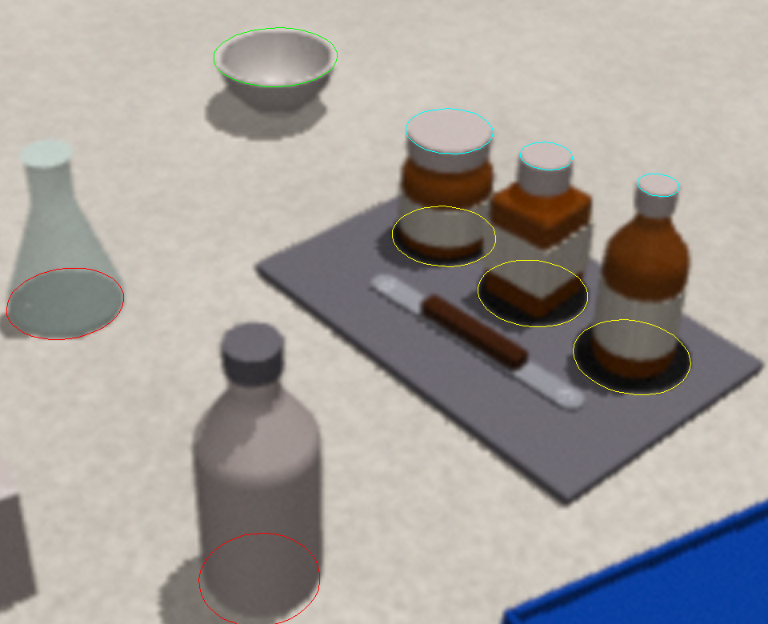

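Everything fits: the pads and caps overlay on both views, all sizes match within about 2 mm, and the dish is at (.525,-.273). Next I'll check IK and pre-position above the tall bottle, looking at the gripper body's shape there.

```bash
cat >> h.py <<'E'
def Rz(th):
    c,s=np.cos(np.radians(th)),np.sin(np.radians(th))
    return np.array([[c,0,-s],[s,0,c],[0,-1,0.]])
BY=11.65;TY=-2.1
_b=Rz(BY)[:2,[0,2]]; _t=Rz(TY)[:2,[0,2]]
def board(x,y): return np.array([.5247,.0268])+_b@[x,y]
def tray(x,y): return np.array([.5230,.2880])+_t@[x,y]
def dn(p,z): return [float(p[0]),float(p[1]),float(z)]
E
python3 - <<'E'
from h import *
for nm,p,z,ths in [("tall",(.479,.0985),.053,(11.65,191.65)),("sq",(.495,.0203),.034,(15.9,195.9)),("jar",(.511,-.0581),.027,(11.65,191.65)),
  ("t1",tray(.088,0),.05,(87.9,-92.1)),("t2",tray(0,0),.031,(87.9,-92.1)),("t3",tray(-.085,0),.024,(87.9,-92.1)),("spat",(.554,.043),.012,(15.2,195.2)),("dish",(.525,-.273),.046,(0,180,15,195,90,-90))]:
    for th in ths:
        for zz in(z,z+.1):
            q=ctrl.ik(dn(p,zz),Rz(th)); print(nm,th,round(zz,3),None if q is None else np.round(q,0))
ctrl.goto([.479,.0985,.20],Rz(11.65)); print(ctrl.current_t())
cv2.imwrite("pics/s1.png",ctrl.read_camera("scene"))
E
```

```text
tall 11.65 0.053 [  5.  31. 106.  -0.  43.  -7.]
tall 11.65 0.153 [  5.  22. 100.  -0.  58.  -7.]
tall 191.65 0.053 [  5.  31. 106.  -0.  43. 173.]
tall 191.65 0.153 [  5.  22. 100.  -0.  58. 173.]
sq 15.9 0.034 [ -5.  33. 106.  -0.  41. -20.]
sq 15.9 0.134 [ -5.  24. 101.  -0.  55. -20.]
sq 195.9 0.034 [ -5.  33. 106.  -0.  41. 160.]
sq 195.9 0.134 [ -5.  24. 101.  -0.  55. 160.]
jar 11.65 0.027 [-13.  35. 103.  -0.  42. -25.]
jar 11.65 0.127 [-13.  26.  99.  -0.  56. -25.]
jar 191.65 0.027 [-13.  35. 103.  -0.  42. 155.]
jar 191.65 0.127 [-13.  26.  99.  -0.  56. 155.]
t1 87.9 0.05 [ 20.  42.  78.  -0.  59. -68.]
t1 87.9 0.15 [ 20.  36.  74.  -0.  71. -68.]
t1 -92.1 0.05 [ 20.  42.  78.  -0.  59. 112.]
t1 -92.1 0.15 [ 20.  36.  74.  -0.  71. 112.]
t2 87.9 0.031 [ 23.  39.  91.  -0.  50. -65.]
t2 87.9 0.131 [ 23.  31.  87.  -0.  62. -65.]
t2 -92.1 0.031 [ 23.  39.  91.  -0.  50. 115.]
t2 -92.1 0.131 [ 23.  31.  87.  -0.  62. 115.]
t3 87.9 0.024 [ 27.  36. 102.  -0.  42. -61.]
t3 87.9 0.124 [ 27.  27.  97.  -0.  56. -61.]
t3 -92.1 0.024 [ 27.  36. 102.  -0.  42. 119.]
t3 -92.1 0.124 [ 27.  27.  97.  -0.  56. 119.]
spat 15.2 0.012 [ -2.  38.  98.  -0.  44. -17.]
spat 15.2 0.112 [ -2.  30.  94.  -0.  57. -17.]
spat 195.2 0.012 [ -2.  38.  98.  -0.  44. 163.]
spat 195.2 0.112 [ -2.  30.  94.  -0.  57. 163.]
dish 0 0.046 [-33.  37.  91.  -0.  51. -33.]
dish 0 0.146 [-33.  30.  87.  -0.  64. -33.]
dish 180 0.046 [-33.  37.  91.  -0.  51. 147.]
dish 180 0.146 [-33.  30.  87.  -0.  64. 147.]
dish 15 0.046 [-33.  37.  91.  -0.  51. -48.]
dish 15 0.146 [-33.  30.  87.  -0.  64. -48.]
dish 195 0.046 [-33.  37.  91.  -0.  51. 132.]
dish 195 0.146 [-33.  30.  87.  -0.  64. 132.]
dish 90 0.046 [ -33.   37.   91.   -0.   51. -123.]
dish 90 0.146 [ -33.   30.   87.   -0.   64. -123.]
dish -90 0.046 [-33.  37.  91.  -0.  51.  57.]
dish -90 0.146 [-33.  30.  87.  -0.  64.  57.]
2.2833
```

View pics/s1.png

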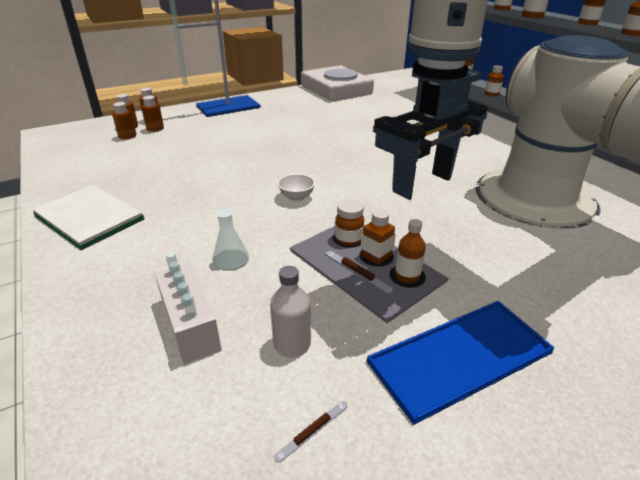

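The scene view shows the open gripper above the tall bottle (410,255). Its wide side lies along the jaw axis, across the row, so the neighbours clear it. Picking the tall bottle.

```bash
cat >> h.py <<'E'
def pick(p,th,z,op,up):
    ctrl.command_gripper(op)
    a=np.asarray(ctrl.current_tool_pos())
    if np.hypot(a[0]-p[0],a[1]-p[1])>.003: ctrl.goto(dn(p,up),Rz(th))
    hit=ctrl.move_l(dn(p,z),vel=.15,contact_N=8)
    ctrl.command_gripper(0.0)
    w=ctrl.current_grip_width()
    ctrl.move_l(dn(p,z+.06),vel=.12)
    print("pick hit",hit,"w mm",round(w*91,1),"now",round(ctrl.current_grip_width()*91,1),"F",np.round(ctrl.current_contact_force(),1),"t",ctrl.current_t())
def place(p,th,z,op,up):
    ctrl.move_l(dn(p,z+.06),vel=.2,ori=Rz(th))
    ctrl.move_l(dn(p,z+.012),vel=.12)
    hit=ctrl.move_l(dn(p,z-.001),vel=.03,contact_N=3)
    zz=ctrl.current_tool_pos()[2]
    ctrl.command_gripper(op)
    ctrl.move_l(dn(p,up),vel=.2)
    print("place hit",hit,"dz mm",round((zz-z)*1e3,1),"t",ctrl.current_t())
E
python3 - <<'E'
from h import *
pick((.479,.0985),11.65,.053,.75,.2)
place(tray(.088,0),87.9,.050,.78,.2)
cv2.imwrite("pics/s2.png",ctrl.read_camera("scene"))
E
```

```text
pick hit False w mm 47.4 now 47.2 F [-0.  -0.7 -2.6] t 5.1167
place hit True dz mm 0.1 t 9.0333
```

View pics/s2.png

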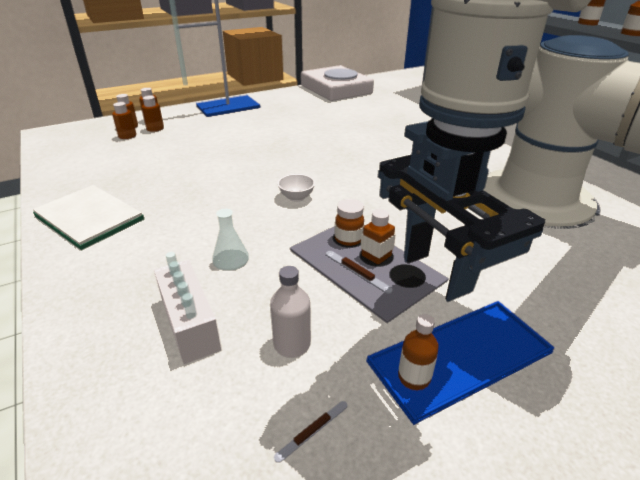

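The tall bottle stands upright in the tray at scene (418,365) and its pad (408,276) is empty. Next the square bottle and the jar.

Run:
```python
from h import *
pick((.495,.0203),15.9,.034,.8,.17)
place(tray(0,0),87.9,.031,.8,.17)
pick((.511,-.0581),11.65,.027,.88,.17)
place(tray(-.085,0),87.9,.024,.9,.17)
cv2.imwrite("pics/s3.png",ctrl.read_camera("scene"));cv2.imwrite("pics/t3.png",ctrl.read_camera("top"))
```

```text
pick hit False w mm 46.0 now 45.7 F [ 0.7 -1.4 -2.2] t 12.6833
place hit True dz mm -0.0 t 16.6083
pick hit False w mm 59.3 now 59.4 F [ 0.7 -0.6 -1.8] t 20.4667
place hit True dz mm 0.2 t 24.8
```

View pics/s3.png

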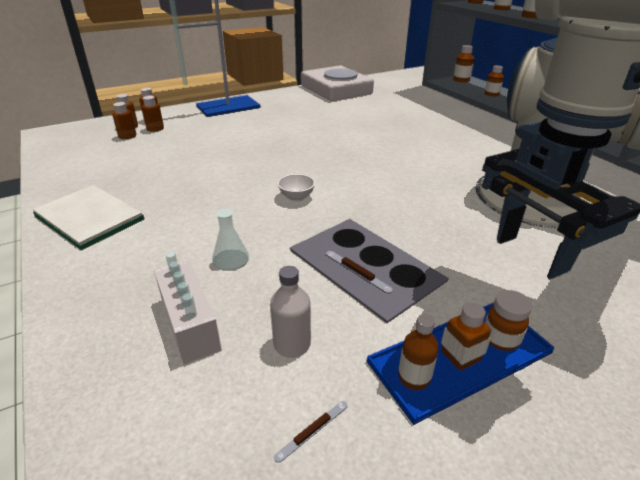

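View pics/t3.png

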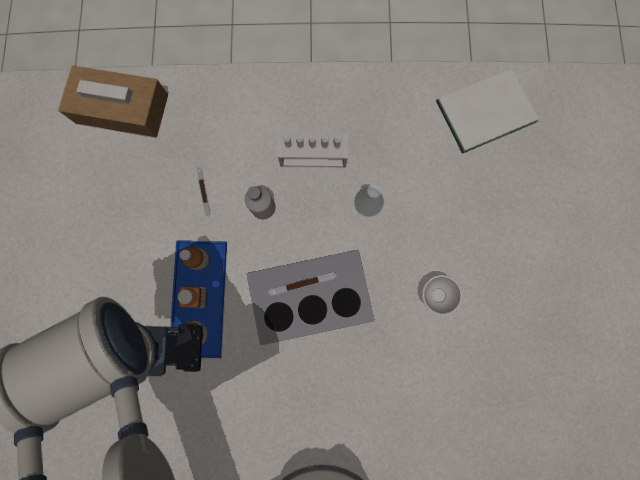

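All three bottles are upright in the tray, at scene (418,365), (465,335) and (508,322). The pads are now bare at top (278,316), (312,309) and (346,302). I'll refine the pads and the spatula.

Run:
```python
from h import *
for n in("top","scene"):
    I=cv2.imread(f"pics/{'t' if n=='top' else 's'}3.png");H=cv2.cvtColor(I,cv2.COLOR_BGR2HSV);g=I.max(2)
    for y in(-.08,0,.08):
        e=board(-.03,y);u,v=proj(n,[*e,.008])[0].astype(int)
        m=(g<(45)) ; q=big(m,(u-20,v-19,u+20,v+19))
        M=cv2.moments(q.astype(np.float32)); c=onz(n,[[M['m10']/M['m00'],M['m01']/M['m00']]],.008)[0]
        print(n,"pad",y,"exp",e.round(4),"meas",c[:2].round(4),"area mm2 d",round(2e3*np.sqrt(cv2.contourArea(onz(n,q,.008)[:,:2].astype(np.float32)*1)/np.pi),1))
    # spatula: grip brown
    roi=(282,272,322,294) if n=="top" else (338,255,378,282)
    q=big((H[...,1]>100)&((H[...,0]<15)|(H[...,0]>170))&(g>45),roi)
    print("grip",rect(n,q,.014))
    x0,y0,x1,y1=(262,268,345,300) if n=="top" else (320,245,398,296)
    cv2.imwrite(f"pics/sp_{n}.png",cv2.resize(I[y0:y1,x0:x1],None,fx=9,fy=9,interpolation=0))
```

```text
top pad -0.08 exp [ 0.5115 -0.0576] meas [ 0.5102 -0.0582] area mm2 d 64.1
top pad 0 exp [0.4953 0.0207] meas [0.4945 0.0199] area mm2 d 64.3
top pad 0.08 exp [0.4792 0.0991] meas [0.4787 0.0987] area mm2 d 64.5
grip ((0.5541805028915405, 0.043393246829509735), (0.01099470816552639, 0.07373678684234619), 14.76313304901123)
scene pad -0.08 exp [ 0.5115 -0.0576] meas [ 0.5101 -0.0589] area mm2 d 61.9
scene pad 0 exp [0.4953 0.0207] meas [0.4941 0.0194] area mm2 d 62.7
scene pad 0.08 exp [0.4792 0.0991] meas [0.4778 0.0986] area mm2 d 63.5
grip ((0.5499149560928345, 0.03821353614330292), (0.01207095105201006, 0.07442127168178558), 15.489950180053711)
```

View pics/sp_top.png

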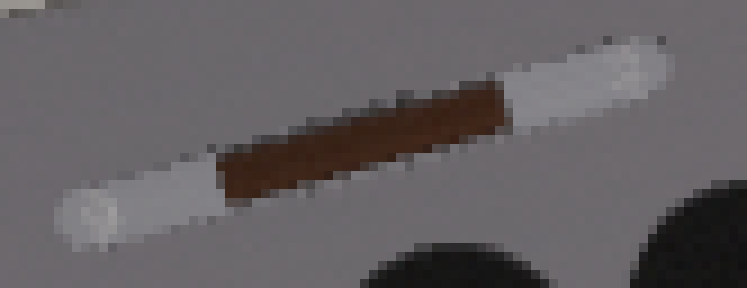

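View pics/sp_scene.png

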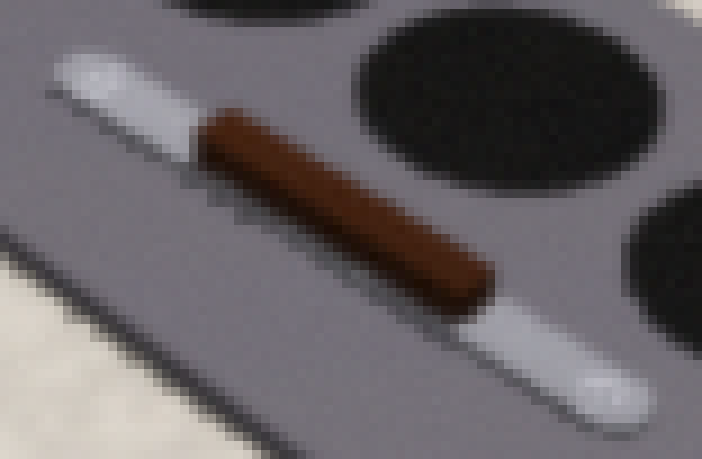

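Run:
```python
from h import *
for n,px in(("top",[[268.1,292.0],[336.7,275.1]]),("scene",[[325.8,253.3],[392.4,290.6]])):
    P=onz(n,px,.010);d=P[0]-P[1];d=d if d[1]>0 else -d
    print(n,P.mean(0).round(4),"len",np.linalg.norm(d).round(4),"yaw",np.degrees(np.arctan2(-d[0],d[1])).round(1))
```

```text
top [0.5542 0.042  0.01  ] len 0.1647 yaw 13.3
scene [0.5544 0.0439 0.01  ] len 0.1612 yaw 18.2
```

Run:
```python
from h import *
p=(.554,.043);th=15
ctrl.command_gripper(.4)
ctrl.goto(dn(p,.14),Rz(th))
ctrl.move_l(dn(p,.04),vel=.15)
hit=ctrl.move_l(dn(p,.0117),vel=.05,contact_N=5)
print(hit,ctrl.current_tool_pos())
ctrl.command_gripper(0.0);print("w",ctrl.current_grip_width()*91)
ctrl.move_l(dn(p,.12),vel=.12);print("w",ctrl.current_grip_width()*91,ctrl.current_t())
cv2.imwrite("pics/s4.png",ctrl.read_camera("scene")[120:360,240:560].repeat(2,0).repeat(2,1))
```

```text
False [0.55399757 0.04299178 0.01164893]
w 12.855787462242375
w 12.491921937169966 29.8667
```

View pics/s4.png

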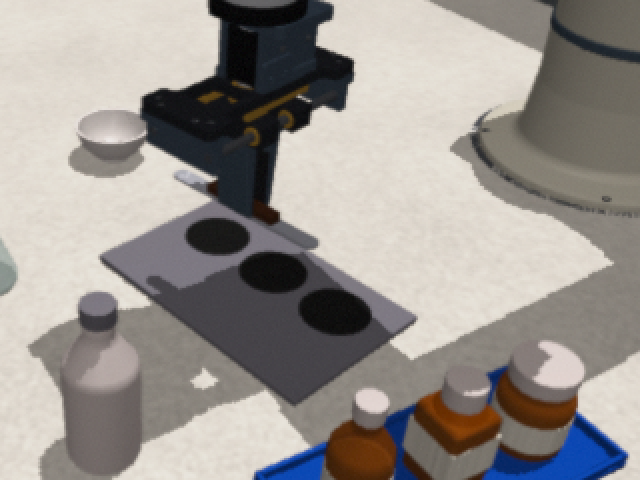

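The spatula is held level by its wooden grip, at crop (245,205), with a width of 12.5 mm. Laying it on the dish.

Run:
```python
from h import *
p=(.525,-.2725);th=15
ctrl.move_l(dn(p,.12),vel=.2)
ctrl.move_l(dn(p,.055),vel=.12)
ctrl.sleep(.2)
hit=ctrl.move_l(dn(p,.044),vel=.02,contact_N=1.5)
print(hit,ctrl.current_tool_pos(),ctrl.current_contact_force())
ctrl.command_gripper(.3)
ctrl.move_l(dn(p,.14),vel=.15)
ctrl.goto([.45,-.05,.22],Rz(15))
print(ctrl.current_t())
s=ctrl.read_camera("scene");t=ctrl.read_camera("top")
cv2.imwrite("pics/s5.png",s);cv2.imwrite("pics/t5.png",t)
cv2.imwrite("pics/c5.png",np.hstack([cv2.resize(s[160:220,255:335],None,fx=5,fy=5,interpolation=0),cv2.resize(t[265:325,400:480],None,fx=5,fy=5,interpolation=0)]))
```

```text
True [ 0.52493188 -0.27250246  0.0458055 ] [0.12768603 1.14934184 6.56602042]
35.2167
```

View pics/c5.png

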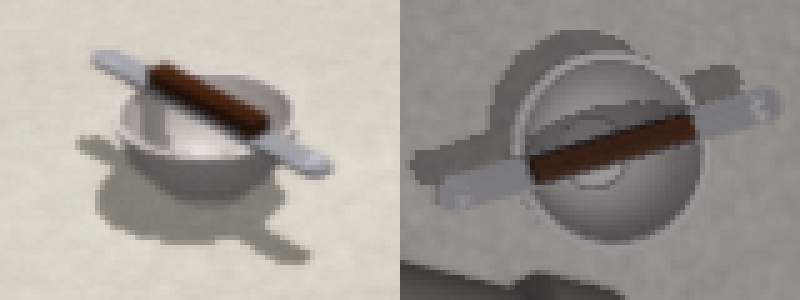

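The spatula bridges the dish rim level. Its midpoint is at crop (609,149) against a rim centre of (606,146), under 1 px off. Returning the bottles: jar, square, tall.

Run:
```python
from h import *
pick(tray(-.085,0),87.9,.024,.9,.17)
place((.5106,-.0583),11.65,.027,.9,.17)
pick(tray(0,0),87.9,.031,.8,.17)
place((.4947,.0200),15.9,.034,.8,.19)
cv2.imwrite("pics/s6.png",ctrl.read_camera("scene"))
```

```text
pick hit False w mm 59.2 now 59.4 F [-0.5  0.5 -2.6] t 39.8083
place hit True dz mm 0.1 t 44.125
pick hit False w mm 45.8 now 45.7 F [-1.2 -0.2 -1.7] t 48.05
place hit True dz mm -0.1 t 52.0583
```

View pics/s6.png

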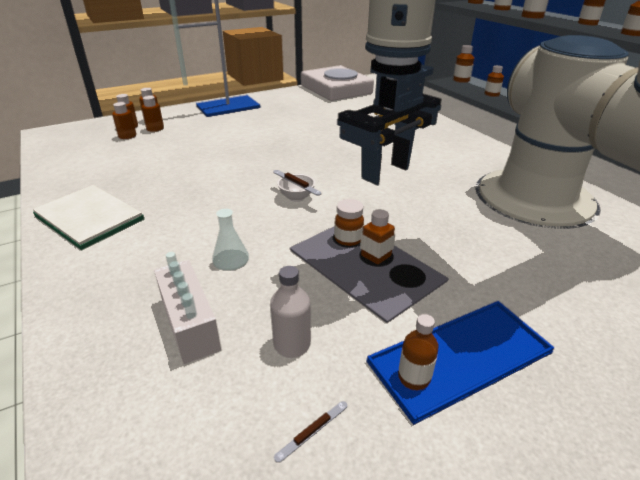

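The jar (349,225) and the square bottle (378,240) are back upright on their pads. Now the tall one.

Run:
```python
from h import *
pick(tray(.088,0),87.9,.050,.78,.2)
place((.4787,.0987),11.65,.053,.75,.22)
ctrl.goto([.35,.35,.30],Rz(60)); print(ctrl.current_t())
s=ctrl.read_camera("scene");t=ctrl.read_camera("top")
cv2.imwrite("pics/s7.png",s);cv2.imwrite("pics/t7.png",t)
a=np.linspace(0,2*np.pi,40)
out=[]
for n,I,(x0,y0,x1,y1) in(("top",t,(240,240,480,345)),("scene",s,(270,165,470,315))):
    I=cv2.resize(I,None,fx=4,fy=4,interpolation=2) 
    for x,y,z,r in((.4787,.0987,.128,.011),(.4947,.0200,.108,.015),(.5106,-.0583,.088,.027)):
        q=proj(n,np.c_[x+r*np.cos(a),y+r*np.sin(a),np.full(40,z)]);cv2.polylines(I,[((q+.5)*4).astype(int)],True,(255,255,0),1)
    I=I[y0*4:y1*4,x0*4:x1*4]; cv2.imwrite(f"pics/f_{n}.png",cv2.resize(I,None,fx=.8,fy=.8) if n=="top" else I)
H=cv2.cvtColor(t,cv2.COLOR_BGR2HSV);m=(H[...,1]<40)&(H[...,2]>120)
for k,r,z in(("tall",(266,310,280,325),.128),("square",(302,302,322,320),.108),("jar",(332,287,364,318),.088)):
    q=big(m,r);(x,y),rad=cv2.minEnclosingCircle(onz("top",q,z)[:,:2].astype(np.float32));print(k,round(x,4),round(y,4),round(rad,4))
```

```text
pick hit False w mm 47.2 now 47.3 F [-0.9  0.2 -3.6] t 55.7667
place hit True dz mm 0.0 t 59.7333
60.8583
tall 0.4788 0.0987 0.0108
square 0.4953 0.0196 0.0149
jar 0.5112 -0.0586 0.0258
```

View pics/f_top.png

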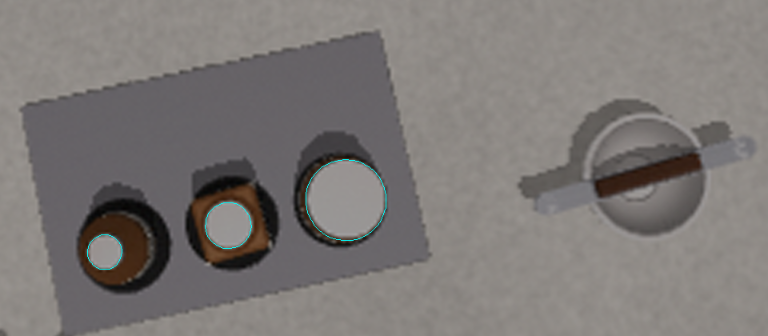

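View pics/s7.png

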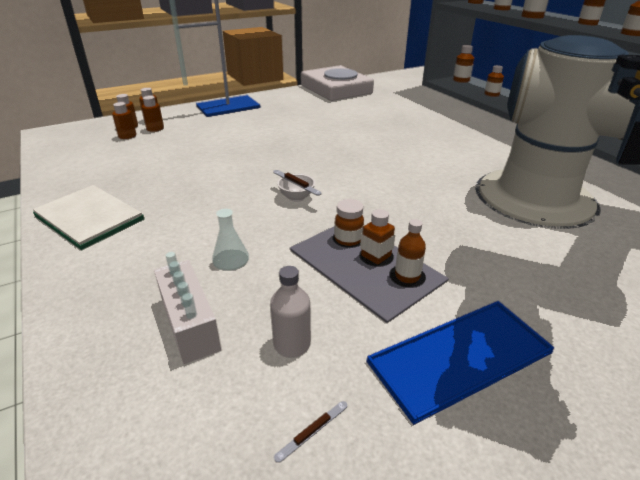

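All three bottles are upright on their own pads, with caps within about 1 mm of the measured pad centres. The spatula bridges the dish, and the flask (230,240) and wash bottle (290,315) have not moved. Handing in.

```bash
python3 -c "
from bench import ctrl
print(ctrl.sign_off(),ctrl.current_t())"
```

```text
the job is handed in; nothing more can be done
the job is handed in; nothing more can be done
```

The job is done and handed in, after about 61 s of the 136 s allowed. I moved all three bottles upright into the blue tray. Then I laid the larger spatula level across the dish rim and returned the jar, square and tall bottles to their own pads.

**Bottles:** all upright, with caps within about 1 mm of the measured pad centres in the top view.

**Spatula:** its midpoint is under 1 px (about 2 mm) from the rim centre, and it touched down at the height expected for lying flat on the rim.

**Bystanders:** the flask and wash bottle show no movement in the pictures.

**Disagreements:** the scene camera's masks read a few mm differently from the top camera: about 6 mm on the spatula grip and up to 7 mm on the dish centre. I relied on the top view and the overlays there. The final readings were not compared against the scene camera.

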